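Steady the rocking pouring slab

ROBOT

A 7-joint arm with a two-finger parallel gripper is mounted at the origin on a cart in front of the work surface, level with it; the furniture and walls round the work are solid. World frame = base frame: x ahead of the robot, y to its left, z up, the work surface at z = 0. Lengths are in mm, angles in rad, forces in N, time in s.
With the tool pointing down it reaches from about 400 to 875 mm from the base axis. Payload 6.5 kg.
Tool frame: the origin (TCP) lies midway between the tips of the shut fingers; the grasp point (between the pads) lies manip.hold_point_z behind it (manip.hold_point_z is the distance from the TCP to the grasp point, in mm); z points along the fingers, y is the line along which they close (so a half turn about z gives the same grasp; the last joint's range is limited). The gripper opens to 85 mm and grips with 20 to 120 N. Pads are 22 mm wide; open, the fingers measure 114 mm over their backs; the gripper's body (76 mm by 85 mm) begins 54 mm behind the grasp point. The pads swing forward as they close: fully open they stand 13 mm farther back than shut.
Start: joints at [-1.405, 0.536, -0.004, 1.538, 0.003, 1.067, -0.071], TCP at [149.32, 632.609, 231.29] pointing down, gripper open.
Joint ranges: [-2.7, 2.7], [-0.37, 2.16], [-1.27, 1.26], [0.24, 2.4], [-1.31, 4.45], [0.19, 1.91], [-2.76, 2.76]. Speed limits (rad/s): [2.39, 2.39, 3.14, 3.14, 3.14, 3.14, 3.14].

INTERFACE

Orientations are given as a unit quaternion [x, y, z, w].
In Python, from cell import manip gives the robot as it stands.
- The arm moves only by the tool arm_command, never from a script. Its argument "motion" is a list of rows, each a list of 6 numbers: the shift along the tool's x, y, z in units of 200 mm (1.0 is 200 mm), then the turn, a rotation vector about the tool's x, y, z in units of 2 pi rad (1.0 is 2 pi rad). In form: [[dx, dy, dz, wx, wy, wz], ...]. A call has 1 to 20 rows; each row is the pose to reach, as a shift and turn from the pose commanded when the call began, along the tool's axes at that moment, turning the shorter way round; what a row does not reach only later rows make up. A row lasts 1/12 s, in which the tool goes at most 41.7 mm and 7.16 degrees, less where a joint would pass 70% of its speed; a pose out of reach is approached as far as the arm can. A call with a number of a shift or a turn outside -1 to 1 is refused whole. A call with a gripper value outside its range is refused whole. "hand" is the opening, from 0 (shut) to 1 (fully open), set as the call begins (left out, the last holds). The fingers move at their own pace and stop on an object; "squeeze" is the grip in N (left out, the last holds). Time passes only in rows, so rows that repeat a pose let the fingers close. It gives the time, the measured TCP pose, the force, the opening and the grip force at its end, in the units of the state.
- manip.read_state(): the state, without advancing time (a new reading comes with each control period).
- manip.grab_frame(name): name is "scene" or "top" or "wrist"; returns a dict with "color" (480x640x3 uint8, blue, green, red), "range_z" (480x640 float32, mm along the optical axis (not along the pixel's ray), 0 where there is no reading), "camera_matrix" (3x3 intrinsics, pixels), "k1" (the pictures are not rectified: a ray, as slopes to the right and down, at radius r is drawn at 1 + k1 r^2 times it, then the intrinsics apply), "R" (3x3) and "t" (3): a world point X has camera coordinates R X + t. Camera axes: x right, y down, z forward; pixel columns grow to the right and rows downward; lengths in mm; the calibration is good to about 2 mm. A picture is of the moment at which its call begins.
- manip.sign_off(): hands the job in; it is judged then, once.
Trained networks look in a picture, given as the dict that the camera call returned (one of the last four; its "shot" number tells which), for a name from the list of things; names that differ only in an ending like _2 or _b are one class to them, and where a whole thing is asked for, a point or a joint stands for the part that bears it (a point fixed in the world has none). Each returns a list of dicts, best first, with "p" (0 to 1); they miss things now and then, are a little off and sometimes report something else, mostly with a low value. They report only what shows in the picture. A call takes as long as a camera call. They do not tell look-alikes from the thing itself.
- manip.cut_out(picture, label): "pixels" (480x640 bool, what is visible of it) and "extent" ([left, top, right, bottom] in pixels, round what is visible of it).
- manip.pinpoint(picture, label): "uv" ([column, row] in pixels: a listed point, or the origin of a listed thing).
The state is a dict: "clock": time; "qpos": joint angles; "joint_vel": joint speeds; "joint_efforts": joint torques, N m; "eef_pos": TCP position; "ee_rot": TCP orientation; "force": force on the tool from outside, world axes, zero at the start; "torque": the same for the moment, N m; "finger_gap": finger opening in mm; "grasp_force": force on a finger pad.
Only numpy, scipy, OpenCV 4.12 (cv2) and the standard library are available. Lean on these libraries where they do the work, as an engineer would, in place of code of your own. Each camera call takes 0.05 s, during which the arm holds its last target. There are 200 camera calls.

TASK

The stone slab on which agar plates are poured rocks: the pad under one of its corners has come away. Press down on the corners with the fingertips to find the one that gives, then push that corner's wedge shim in flat along the bench until it is snug under the slab, and press the same corner once more to check that it now stands firm. Only press and push: do not pick anything up, leave the other three wedges, the petri dishes and everything else where they are, do not drive the wedge so hard that it lifts or shifts the slab, and finish clear.

Things in the scene. Friction and masses are not known exactly. Their poses are not given: they have to be found in the camera images.
- slab: the loose white marble slab, 200 (its x, away from the robot) x 230 (its y, left) x 20 mm, about 2.4 kg, lying level on rubber pads 12 mm high: one in the middle and one under each corner, but at one corner the pad is gone. Origin: centre of its underside, 12 mm above the bench; its top face is 32 mm above the bench. A round level, 30 mm across and 7 mm high, sits on top at the near edge
- corner_near_left (a point): the place to press, on the slab's top face, at the corner nearest the robot, left (+y): 15 mm in from the slab's near edge and 23 mm in from its left edge. A corner on its pad stands firm up to 20 N; the one without gives 5 to 8 mm under 3 to 6 N and comes back up when let go. Nothing shows from above which it is
- corner_near_right (a point): the place to press, on the slab's top face, at the corner nearest the robot, right (-y): 15 mm in from the slab's near edge and 23 mm in from its right edge. A corner on its pad stands firm up to 20 N; the one without gives 5 to 8 mm under 3 to 6 N and comes back up when let go. Nothing shows from above which it is
- corner_far_left (a point): the place to press, on the slab's top face, at the corner far from the robot, left (+y): 15 mm in from the slab's far edge and 23 mm in from its left edge. A corner on its pad stands firm up to 20 N; the one without gives 5 to 8 mm under 3 to 6 N and comes back up when let go. Nothing shows from above which it is
- corner_far_right (a point): the place to press, on the slab's top face, at the corner far from the robot, right (-y): 15 mm in from the slab's far edge and 23 mm in from its right edge. A corner on its pad stands firm up to 20 N; the one without gives 5 to 8 mm under 3 to 6 N and comes back up when let go. Nothing shows from above which it is
- wedge_near_left: the grey plastic wedge shim at the corner nearest the robot, left (+y): loose on the bench, 40 g, 80 mm long, 26 mm wide, 3 mm thick at the tip, rising evenly to 15 mm at the blunt end with its ribs. Origin: middle of its length, on its underside; x along it towards the tip. It points in under the slab's left edge, 26 mm from the near edge
- wedge_near_right: the grey plastic wedge shim at the corner nearest the robot, right (-y): loose on the bench, 40 g, 80 mm long, 26 mm wide, 3 mm thick at the tip, rising evenly to 15 mm at the blunt end with its ribs. Origin: middle of its length, on its underside; x along it towards the tip. It points in under the slab's right edge, 26 mm from the near edge
- wedge_far_left: the grey plastic wedge shim at the corner far from the robot, left (+y): loose on the bench, 40 g, 80 mm long, 26 mm wide, 3 mm thick at the tip, rising evenly to 15 mm at the blunt end with its ribs. Origin: middle of its length, on its underside; x along it towards the tip. It points in under the slab's left edge, 26 mm from the far edge
- wedge_far_right: the grey plastic wedge shim at the corner far from the robot, right (-y): loose on the bench, 40 g, 80 mm long, 26 mm wide, 3 mm thick at the tip, rising evenly to 15 mm at the blunt end with its ribs. Origin: middle of its length, on its underside; x along it towards the tip. It points in under the slab's right edge, 26 mm from the far edge
- tip_near_left (a point): the middle of the thin tip of the wedge at the corner nearest the robot, left (+y), 40 mm from its origin, on the bench. At first 6 to 14 mm of the wedge lie under the slab. Where the pad is gone it slides in with under 1 N until about 60 mm are under the slab (20 mm stand out): there it fills the 12 mm gap and resists; driven on by more than 4 or 5 N it drags the slab along or lifts it. Elsewhere the pad stops it at about 22 mm
- tip_near_right (a point): the middle of the thin tip of the wedge at the corner nearest the robot, right (-y), 40 mm from its origin, on the bench. At first 6 to 14 mm of the wedge lie under the slab. Where the pad is gone it slides in with under 1 N until about 60 mm are under the slab (20 mm stand out): there it fills the 12 mm gap and resists; driven on by more than 4 or 5 N it drags the slab along or lifts it. Elsewhere the pad stops it at about 22 mm
- tip_far_left (a point): the middle of the thin tip of the wedge at the corner far from the robot, left (+y), 40 mm from its origin, on the bench. At first 6 to 14 mm of the wedge lie under the slab. Where the pad is gone it slides in with under 1 N until about 60 mm are under the slab (20 mm stand out): there it fills the 12 mm gap and resists; driven on by more than 4 or 5 N it drags the slab along or lifts it. Elsewhere the pad stops it at about 22 mm
- tip_far_right (a point): the middle of the thin tip of the wedge at the corner far from the robot, right (-y), 40 mm from its origin, on the bench. At first 6 to 14 mm of the wedge lie under the slab. Where the pad is gone it slides in with under 1 N until about 60 mm are under the slab (20 mm stand out): there it fills the 12 mm gap and resists; driven on by more than 4 or 5 N it drags the slab along or lifts it. Elsewhere the pad stops it at about 22 mm
- dish_0: a closed petri dish, 61 mm across, 14 mm high, standing loose on the left half of the slab, about 37 mm from its centre; leave alone
- dish_1: the other closed petri dish, same size, on the right half of the slab; leave alone
- media_bottle: screw-cap glass bottle, 71 mm across, 132 mm high, on the bench to the right; bystander
- tape: roll of masking tape lying flat, 100 mm across, 25 mm high, on the bench to the right; bystander
Not all that is in view belongs to the job. What is shaped like the wedge_far_right but black is not meant.

How it is judged:
By the outcome, as a careful person would: the job done as asked, in the order asked, and still so for the second after the job is handed in, with the robot touching nothing.
It also fails if it takes over 54 s, if anything falls off the work surface, if the arm or the gripper's body presses on something with over 40 N, if the wrist force passes 120 N, or if a joint passes its speed limit or range.

## Working session

There is one attempt and no reset: what is moved stays moved. The work goes in short steps, Python scripts to look and compute and a tool call to move; the robot and the scene stay as the last step left them, time stands still between calls to the robot, and variables do not carry over. Pictures are saved under pics/ and viewed, at most 10 in all, crops included, and the job is handed in when it is done.

Besides the shell and the picture viewer there is one more tool, called after "Emit:" by a JSON object that holds its "name" and its "arguments", one argument or row to a line. arm_command: Moves the arm, as the interface text tells. Shifts and turns lie within -1 to 1; 1 stands for 200 mm of shift or 2 pi rad of turn. Its arguments: {"type":"object","properties":{"motion":{"type":"array"},"hand":{"type":"number"},"squeeze":{"type":"number"}},"required":["motion"]}

```bash
mkdir -p pics; ls; cat > h.py <<'E'
import numpy as np, cv2
from cell import manip
def ray(f,uv):
    K=f["camera_matrix"];k=f["k1"]
    d=np.array([(uv[0]-K[0,2])/K[0,0],(uv[1]-K[1,2])/K[1,1]]);s=d.copy()
    for _ in range(20): s=d/(1+k*(s@s))
    return np.array([s[0],s[1],1.])
def onz(f,uv,z):
    R=np.array(f["R"]);t=np.array(f["t"]);c=-R.T@t;d=R.T@ray(f,uv)
    return c+d*(z-c[2])/d[2]
def byrange(f,uv):
    R=np.array(f["R"]);t=np.array(f["t"]);r=f["range_z"][int(round(uv[1])),int(round(uv[0]))]
    return R.T@(ray(f,uv)*r-t)
def proj(f,X):
    c=np.array(f["R"])@X+np.array(f["t"]);s=c[:2]/c[2];s=s*(1+f["k1"]*(s@s));K=f["camera_matrix"]
    return np.array([K[0,0]*s[0]+K[0,2],K[1,1]*s[1]+K[1,2]])
E
cat > a.py <<'E'
from h import *
np.set_printoptions(precision=1,suppress=True)
s=manip.read_state();print(s["eef_pos"],s["ee_rot"],s["force"],s["clock"],manip.hold_point_z)
C=["near_left","near_right","far_left","far_right"]
for n in ("top","scene"):
    f=manip.grab_frame(n);cv2.imwrite(f"pics/{n}0.png",f["color"])
    print(n,-np.array(f["R"]).T@np.array(f["t"]))
    for l,z in [("slab",12)]+[("corner_"+c,32) for c in C]+[("tip_"+c,0) for c in C]+[("wedge_"+c,0) for c in C]+[("dish_0",32),("dish_1",32)]:
        for r in manip.pinpoint(f,l)[:3]: print(l,round(r["p"],2),np.array(r["uv"]),onz(f,r["uv"],z),byrange(f,r["uv"])[2])
E
python3 a.py
```

```text
pics
[149.2 632.  230.4] [ 0.1  1.  -0.  -0. ] [-0.6 -0.5  0.1] 0.0 18.700000000000003
top [ 287.9 -205.1 1411.3]
slab 0.66 [255.4 276.7] [514.  -57.2  12. ] 34.46935874466217
corner_near_left 0.75 [213.9 309.2] [434.8  32.8  32. ] 33.12914847736035
corner_near_right 0.82 [291.1 314.6] [ 424.2 -143.5   32. ] 31.812463835246252
corner_near_right 0.69 [297.6 236.2] [ 607.9 -155.1   32. ] 34.08284034056984
corner_far_left 0.6 [219.1 235.7] [607.   28.7  32. ] 32.00414005857016
corner_far_right 0.89 [298.5 238.8] [ 601.6 -157.3   32. ] 30.42384463998585
tip_near_left 0.88 [209.3 305.5] [446.8  49.4   0. ] 35.2214907632861
tip_near_right 0.59 [298.1 308.8] [ 441.1 -158.2    0. ] 30.425570219775857
tip_near_right 0.27 [196.6 243.3] [595.2  86.9   0. ] 4.034273387538472
tip_far_left 0.85 [214.1 241.3] [600.6  45.5   0. ] 32.7165428896466
tip_far_right 0.96 [136.2 280.4] [504.3 223.7   0. ] 7.302676498648557
tip_far_right 0.95 [513.4 275.3] [ 526.1 -664.7    0. ] -2.0699039776955726
tip_far_right 0.89 [305.3 248. ] [ 586.6 -172.8    0. ] 24.924411753605984
wedge_near_left 0.85 [188.1 303.9] 
[... 1541 characters left out ...]
66.4] [ 524.  -664.3    0. ] 1.9413475359866341
tip_far_right 0.6 [384.1 320.5] [ 538.  -485.9    0. ] -3.7166621066692627
wedge_near_left 0.6 [226.  230.6] [451.6  71.7   0. ] 35.527007199426556
wedge_near_right 0.66 [276.5 278.4] [ 436.6 -200.     0. ] 12.40591389163439
wedge_far_left 0.53 [265.3 213.9] [588.6  76.3   0. ] 32.993123747856046
wedge_far_right 0.82 [420.9 361.9] [ 507.9 -633.4    0. ] 10.820197916251084
wedge_far_right 0.69 [403.8 320.8] [ 572.4 -515.5   -0. ] 8.570081849946206
wedge_far_right 0.54 [229.3 205.5] [531.3 186.    0. ] -2.479859300119217
dish_0 0.75 [285.4 236.4] [538.  -98.7  32. ] 47.92789384695436
dish_1 0.75 [285.4 236.4] [538.  -98.7  32. ] 47.92789384695436
```

```bash
python3 -c "
import cv2
a=cv2.imread('pics/top0.png');cv2.imwrite('pics/topc.png',cv2.resize(a[200:350,100:360],(780,450),interpolation=cv2.INTER_CUBIC))"
```

```text
(no output)
```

View pics/topc.png

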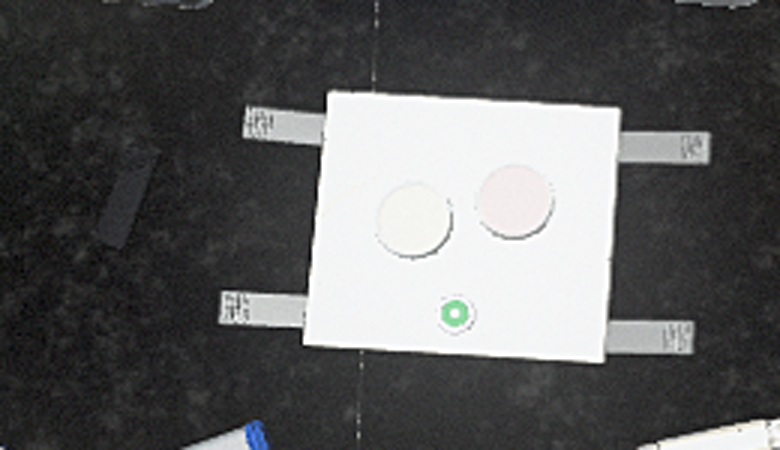

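View pics/scene0.png

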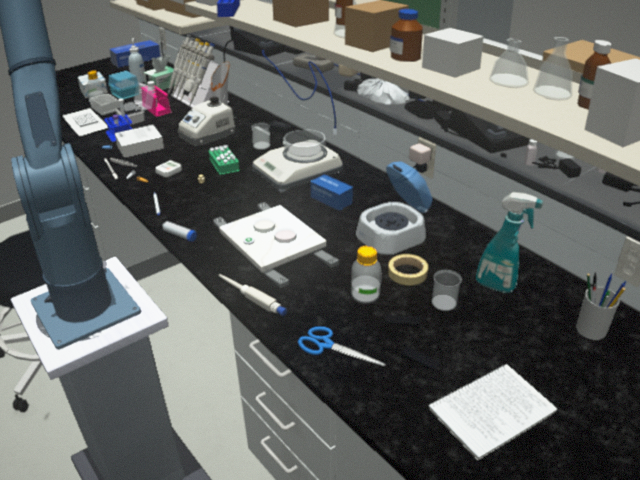

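The top crop shows the slab with corners at about (209,231), (307,236), (301,321) and (201,315). Four grey ribbed wedges stick out from its left and right edges. The black look-alike lies on its own at (141,267), and the other "wedge_far_right" hits at (449,259) and (497,280) are not at the slab. The real far-right wedge is the grey one at (321,249).

```bash
cat > b.py <<'E'
from h import *
np.set_printoptions(precision=1,suppress=True)
f=manip.grab_frame("top")
def fit(f,pts,z): 
    P=np.array([onz(f,p,z)[:2] for p in pts],np.float32); return cv2.minAreaRect(P)
W=(f["color"].min(2)>170).astype(np.uint8); 
W=cv2.morphologyEx(W,cv2.MORPH_CLOSE,np.ones((9,9)));n,l,st,ce=cv2.connectedComponentsWithStats(W)
i=l[240,255]; c=max(cv2.findContours((l==i).astype(np.uint8),cv2.RETR_EXTERNAL,cv2.CHAIN_APPROX_NONE)[0],key=len)[:,0]
r=fit(f,c,32);print("bright",r,cv2.boxPoints(r))
for r in manip.cut_out(f,"slab")[:1]:
    c=max(cv2.findContours(r["pixels"].astype(np.uint8),cv2.RETR_EXTERNAL,cv2.CHAIN_APPROX_NONE)[0],key=len)[:,0]
    print("net",fit(f,c,32))
g=cv2.cvtColor(f["color"],cv2.COLOR_BGR2GRAY)
for n,z in (("FL",(179,233,208,251)),("NL",(170,294,201,311)),("FR",(307,240,340,257)),("NR",(303,304,335,321))):
    u0,v0,u1,v1=z; m=(g[v0:v1,u0:u1]>85); v,u=np.nonzero(m)
    P=np.array([onz(f,(a+u0,b+v0),8)[:2] for a,b in zip(u,v)]); print(n,len(P),P.mean(0),P.min(0),P.max(0),cv2.minAreaRect(P.astype(np.float32)))
E
python3 b.py
```

```text
bright ((515.9417724609375, -58.92889404296875), (362.3744812011719, 198.42001342773438), 87.1795654296875) [[ 407.9 -235. ]
 [ 606.1 -244.8]
 [ 623.9  117.2]
 [ 425.8  126.9]]
net ((515.59814453125, -56.89147186279297), (233.6913604736328, 202.72958374023438), 87.62045288085938)
FL 294 [597.5  91. ] [577.5  59.8] [613.4 122.8] ((597.5322875976562, 90.07716369628906), (66.4386215209961, 29.138383865356445), 80.13976287841797)
NL 307 [452.1 100.8] [439.5  69.2] [465.2 132.9] ((452.3831787109375, 101.08379364013672), (25.6307373046875, 63.51365661621094), 0.5197035670280457)
FR 321 [ 583.2 -211.9] [ 570.5 -246. ] [ 595.4 -176.9] ((582.8905639648438, -211.50360107421875), (24.26711082458496, 68.9897689819336), 0.6262066960334778)
NR 315 [ 433.5 -201.4] [ 421.4 -234.9] [ 447.1 -169.8] ((434.4554138183594, -202.43504333496094), (25.522098541259766, 65.12553405761719), 0.6070845723152161)
```

```bash
cat > m.py <<'E'
from h import *
from scipy.spatial.transform import Rotation as Ro
import sys
np.set_printoptions(precision=4,suppress=True)
s=manip.read_state();R=Ro.from_quat(s["ee_rot"]);print(s["clock"],"pos",s["eef_pos"],"F",np.array(s["force"]),"gap",s["finger_gap"]);print(R.as_matrix().T)
# args: x y z [yaw of tool y-axis from world y, deg]
for a in sys.argv[1:]:
    v=np.array([float(k) for k in a.split(",")])
    if len(v)<4: v=np.r_[v,0]
    T=Ro.from_euler("z",v[3],degrees=True)*Ro.from_matrix(np.diag([-1.,1,-1]))
    print(a,"->",np.r_[R.inv().apply(v[:3]-np.array(s["eef_pos"]))/200,(R.inv()*T).as_rotvec()/2/np.pi])
E
python3 m.py 435,38,140,-2.5
```

```text
1.7 pos [149.322  632.6108 231.2834] F [-0.3355 -0.3517 -0.9315] gap 85.38865164705096
[[-0.9733  0.2297 -0.    ]
 [ 0.2297  0.9733  0.    ]
 [ 0.      0.     -1.    ]]
435,38,140,-2.5 -> [-2.0731 -2.5655  0.4565  0.      0.     -0.0299]
```

Emit:
{"name": "arm_command", "arguments": {
  "motion": [
    [-0.75,-1.0,0,0,0,-0.03],
    [-0.75,-1.0,0,0,0,-0.03],
    [-0.75,-1.0,0,0,0,-0.03],
    [-0.75,-1.0,0,0,0,-0.03],
    [-0.75,-1.0,0,0,0,-0.03],
    [-0.75,-1.0,0,0,0,-0.03],
    [-0.75,-1.0,0,0,0,-0.03]
  ],
  "hand": 0
}}

```text
clock: 2.28
eef_pos: [253.3, 395.5, 231.0]
ee_rot: [0.026, 1.0, -0.003, 0.001]
force: [1.0, -0.6, 0.7]
finger_gap: 0.8
grasp_force: 0.0
```

```bash
python3 m.py 435,38,140,-2.5
```

```text
2.2833 pos [253.2815 395.5016 230.968 ] F [ 1.0177 -0.635   0.7097] gap 0.838728819789766
[[-0.9986  0.0524 -0.0012]
 [ 0.0524  0.9986 -0.0051]
 [ 0.0009 -0.0052 -1.    ]]
435,38,140,-2.5 -> [-1.0005 -1.7351  0.4649 -0.0008  0.0002 -0.0014]
```

Emit:
{"name": "arm_command", "arguments": {
  "motion": [
    [-0.55,-0.9,0.1,0,0,-0.001],
    [-0.55,-0.9,0.1,0,0,-0.001],
    [-0.55,-0.9,0.1,0,0,-0.001],
    [-0.55,-0.9,0.1,0,0,-0.001],
    [-0.55,-0.9,0.1,0,0,-0.001],
    [-0.55,-0.9,0.1,0,0,-0.001]
  ]
}}

```text
clock: 2.78
eef_pos: [354.1, 212.3, 211.0]
ee_rot: [0.023, 1.0, -0.001, 0.0]
force: [0.4, -0.6, -0.2]
finger_gap: 0.2
grasp_force: 0.0
```

```bash
python3 m.py 435,38,140,-2.5
```

```text
2.7833 pos [354.1365 212.3339 210.9878] F [ 0.4215 -0.5682 -0.2351] gap 0.16950297155211264
[[-0.9989  0.0463 -0.0006]
 [ 0.0463  0.9989 -0.0027]
 [ 0.0005 -0.0027 -1.    ]]
435,38,140,-2.5 -> [-0.444  -0.8511  0.3575 -0.0004  0.0001 -0.0004]
```

Emit:
{"name": "arm_command", "arguments": {
  "motion": [
    [-0.44,-0.84,0.3,0,0,0],
    [-0.44,-0.84,0.3,0,0,0],
    [-0.44,-0.84,0.3,0,0,0],
    [-0.44,-0.84,0.3,0,0,0],
    [-0.44,-0.84,0.3,0,0,0],
    [-0.44,-0.84,0.3,0,0,0],
    [-0.44,-0.84,0.3,0,0,0],
    [-0.44,-0.84,0.3,0,0,0]
  ]
}}

```text
clock: 3.45
eef_pos: [433.2, 48.7, 151.4]
ee_rot: [0.018, 1.0, 0.0, -0.0]
force: [-0.5, 1.1, -0.9]
finger_gap: -0.1
grasp_force: 0.0
```

```bash
python3 m.py 435,38,45,-2.5; python3 - <<'E'
from h import *
f=manip.grab_frame("wrist");cv2.imwrite("pics/w1.png",f["color"]);np.set_printoptions(precision=1,suppress=True)
for l,z in [("corner_near_left",32),("tip_near_left",0),("wedge_near_left",0)]:
    for r in manip.pinpoint(f,l)[:2]: print(l,round(r["p"],2),r["uv"],onz(f,r["uv"],z),byrange(f,r["uv"]))
E
```

```text
3.45 pos [433.2048  48.7202 151.4067] F [-0.5453  1.063  -0.8589] gap -0.10671336806514928
[[-0.9993  0.0366  0.0001]
 [ 0.0366  0.9993  0.0004]
 [-0.0001  0.0004 -1.    ]]
435,38,45,-2.5 -> [-0.011  -0.0535  0.532   0.0001 -0.      0.0011]
corner_near_left 0.93 [292.7, 228.9] [435.1  36.4  32. ] [434.9  36.4  32.6]
wedge_near_left 0.75 [364.6, 236.7] [452.6  89.    0. ] [450.2  88.    7.6]
```

View pics/w1.png

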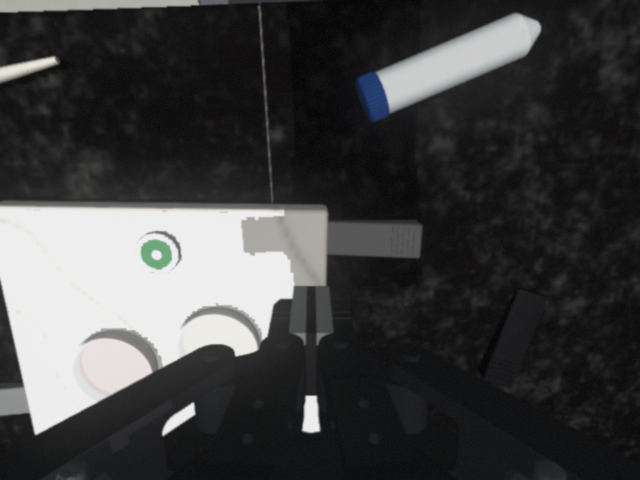

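Wrist view: the slab's near-left corner is at (327,207). Its grey ribbed wedge runs from x = 327 to 421 at row 240, and the black look-alike is at (512,335). The press point is at (435,37), in agreement with the top view.

Emit:
{"name": "arm_command", "arguments": {
  "motion": [
    [-0.01,-0.06,0.15,0,0,0],
    [-0.01,-0.06,0.3,0,0,0],
    [-0.01,-0.06,0.45,0,0,0],
    [-0.01,-0.06,0.53,0,0,0],
    [-0.01,-0.06,0.56,0,0,0],
    [-0.01,-0.06,0.575,0,0,0],
    [-0.01,-0.06,0.585,0,0,0],
    [-0.01,-0.06,0.59,0,0,0],
    [-0.01,-0.06,0.595,0,0,0],
    [-0.01,-0.06,0.6,0,0,0],
    [-0.01,-0.06,0.6,0,0,0]
  ]
}}

```text
clock: 4.57
eef_pos: [435.5, 35.9, 32.1]
ee_rot: [0.018, 1.0, 0.0, 0.001]
force: [-0.9, 0.4, 3.9]
finger_gap: -0.0
grasp_force: 1.9
```

Emit:
{"name": "arm_command", "arguments": {
  "motion": [
    [0,0,0.005,0,0,0],
    [0,0,0.01,0,0,0],
    [0,0,0.01,0,0,0]
  ]
}}

```text
clock: 4.82
eef_pos: [435.6, 36.0, 31.8]
ee_rot: [0.019, 1.0, 0.001, 0.001]
force: [-7.0, -0.6, 38.7]
finger_gap: 0.5
grasp_force: 19.5
```

NL is firm, and I'll press the next ones more gently. Retracting and moving to NR.

Emit:
{"name": "arm_command", "arguments": {
  "motion": [
    [0,0,-0.02,0,0,0],
    [0,0,-0.2,0,0,0],
    [0,0,-0.25,0,0,0],
    [0.04,-0.9,-0.25,0,0,0.001],
    [0.04,-0.9,-0.25,0,0,0.001],
    [0.04,-0.9,-0.25,0,0,0.001],
    [0.04,-0.9,-0.25,0,0,0.001],
    [0.04,-0.9,-0.25,0,0,0.001],
    [0.04,-0.9,-0.25,0,0,0.001],
    [0.04,-0.9,-0.25,0,0,0.001]
  ]
}}

```text
clock: 5.65
eef_pos: [420.2, -144.4, 79.6]
ee_rot: [0.023, 1.0, 0.0, 0.0]
force: [-1.0, 1.4, 0.2]
finger_gap: -0.1
grasp_force: 0.0
```

```bash
python3 m.py 427,-145,33,-2.5; python3 - <<'E'
from h import *
f=manip.grab_frame("wrist");np.set_printoptions(precision=1,suppress=True)
for l,z in [("corner_near_right",32),("tip_near_right",0),("wedge_near_right",0)]:
    for r in manip.pinpoint(f,l)[:2]: print(l,round(r["p"],2),r["uv"],onz(f,r["uv"],z),byrange(f,r["uv"]))
E
```

```text
5.65 pos [ 420.2173 -144.3758   79.6131] F [-0.9966  1.3601  0.1844] gap -0.07288071589752827
[[-0.999   0.0455 -0.0009]
 [ 0.0455  0.999   0.0001]
 [ 0.0009  0.     -1.    ]]
427,-145,33,-2.5 -> [-0.0338 -0.0016  0.2331  0.      0.0001 -0.0003]
corner_near_right 0.57 [307.3, 279.2] [ 428.2 -146.6   32. ] [ 428.2 -146.6   31.9]
wedge_near_right 0.91 [224.2, 265.8] [ 431.3 -196.     0. ] [ 428.2 -194.     8.1]
```

Emit:
{"name": "arm_command", "arguments": {
  "motion": [
    [-0.037,-0.01,0.1,0,0,0],
    [-0.037,-0.01,0.2,0,0,0],
    [-0.037,-0.01,0.225,0,0,0],
    [-0.037,-0.01,0.23,0,0,0],
    [-0.037,-0.01,0.234,0,0,0],
    [-0.037,-0.01,0.237,0,0,0],
    [-0.037,-0.01,0.24,0,0,0],
    [-0.037,-0.01,0.24,0,0,0]
  ]
}}

```text
clock: 6.52
eef_pos: [427.8, -146.1, 32.1]
ee_rot: [0.022, 1.0, 0.0, 0.0]
force: [-1.1, 0.4, 2.8]
finger_gap: 0.2
grasp_force: 1.7
```

Emit:
{"name": "arm_command", "arguments": {
  "motion": [
    [0,0,0.002,0,0,0],
    [0,0,0.003,0,0,0],
    [0,0,0.003,0,0,0]
  ]
}}

```text
clock: 6.77
eef_pos: [427.8, -146.2, 32.0]
ee_rot: [0.022, 1.0, 0.0, 0.001]
force: [-2.8, 1.0, 15.6]
finger_gap: -0.2
grasp_force: 7.6
```

NR is firm at 15.6 N. Next is FR, about (597,-153).

Emit:
{"name": "arm_command", "arguments": {
  "motion": [
    [0,0,-0.02,0,0,0],
    [0,0,-0.2,0,0,0],
    [0,0,-0.24,0,0,0],
    [-0.84,0.0,-0.24,0,0,0],
    [-0.84,0.0,-0.24,0,0,0],
    [-0.84,0.0,-0.24,0,0,0],
    [-0.84,0.0,-0.24,0,0,0],
    [-0.84,0.0,-0.24,0,0,0],
    [-0.84,0.0,-0.24,0,0,0],
    [-0.84,0.0,-0.24,0,0,0]
  ]
}}

```text
clock: 7.6
eef_pos: [594.3, -153.5, 78.5]
ee_rot: [0.022, 1.0, -0.0, -0.001]
force: [-0.2, 0.4, -0.1]
finger_gap: 0.1
grasp_force: 0.0
```

```bash
cat > p.py <<'E'
from h import *
import sys
f=manip.grab_frame("wrist");np.set_printoptions(precision=1,suppress=True);n=sys.argv[1]
for l,z in [("corner_"+n,32),("tip_"+n,0),("wedge_"+n,0)]:
    for r in manip.pinpoint(f,l)[:2]: print(l,round(r["p"],2),r["uv"],onz(f,r["uv"],z),byrange(f,r["uv"]))
E
python3 m.py 597,-153,32,-2.5; python3 p.py far_right
```

```text
7.6 pos [ 594.304  -153.5293   78.4697] F [-0.1749  0.397  -0.0702] gap 0.12013436039844327
[[-0.9991  0.0433  0.0012]
 [ 0.0433  0.9991 -0.0002]
 [-0.0012 -0.0001 -1.    ]]
597,-153,32,-2.5 -> [-0.0136  0.0033  0.2323 -0.     -0.0002  0.    ]
wedge_far_right 0.62 [214.0, 233.5] [ 584.9 -208.6    0. ] [ 582.8 -206.7    7.1]
```

Emit:
{"name": "arm_command", "arguments": {
  "motion": [
    [-0.013,0.003,0.1,0,0,0],
    [-0.013,0.003,0.2,0,0,0],
    [-0.013,0.003,0.222,0,0,0],
    [-0.013,0.003,0.227,0,0,0],
    [-0.013,0.003,0.23,0,0,0],
    [-0.013,0.003,0.233,0,0,0],
    [-0.013,0.003,0.235,0,0,0],
    [-0.013,0.003,0.235,0,0,0]
  ]
}}

```text
clock: 8.47
eef_pos: [598.4, -153.1, 32.5]
ee_rot: [0.022, 1.0, -0.0, 0.001]
force: [0.0, 0.7, -0.3]
finger_gap: -0.0
grasp_force: 0.0
```

Emit:
{"name": "arm_command", "arguments": {
  "motion": [
    [0,0,0.003,0,0,0],
    [0,0,0.006,0,0,0],
    [0,0,0.006,0,0,0]
  ]
}}

```text
clock: 8.72
eef_pos: [598.5, -153.2, 31.0]
ee_rot: [0.022, 1.0, -0.0, 0.001]
force: [-0.4, -0.5, 4.1]
finger_gap: 0.1
grasp_force: 1.6
```

Emit:
{"name": "arm_command", "arguments": {
  "motion": [
    [0,0,0.004,0,0,0],
    [0,0,0.008,0,0,0],
    [0,0,0.012,0,0,0],
    [0,0,0.012,0,0,0]
  ]
}}

```text
clock: 9.05
eef_pos: [598.7, -153.5, 28.4]
ee_rot: [0.022, 1.0, -0.0, 0.001]
force: [3.0, -1.6, 4.4]
finger_gap: -0.5
grasp_force: 2.1
```

FR gives: it sank from 32 to 28.4 mm under about 4 N. Releasing slowly and moving outside its wedge.

Emit:
{"name": "arm_command", "arguments": {
  "motion": [
    [0,0,-0.01,0,0,0],
    [0,0,-0.02,0,0,0],
    [0,0,-0.03,0,0,0],
    [0,0,-0.1,0,0,0],
    [0,0,-0.3,0,0,0],
    [0,0,-0.6,0,0,0],
    [0,-0.2,-0.6,0,0,0],
    [0,-0.2,-0.6,0,0,0],
    [0,-0.2,-0.6,0,0,0],
    [0,-0.2,-0.6,0,0,0]
  ]
}}

```text
clock: 9.88
eef_pos: [595.4, -192.7, 148.4]
ee_rot: [0.022, 1.0, 0.0, -0.0]
force: [0.5, 0.6, -0.0]
finger_gap: -0.3
grasp_force: 0.0
```

```bash
python3 m.py; python3 p.py far_right; python3 - <<'E'
from h import *
np.set_printoptions(precision=1,suppress=True)
f=manip.grab_frame("wrist");cv2.imwrite("pics/w2.png",f["color"])
for r in manip.cut_out(f,"wedge_far_right")[:3]:
    m=r["pixels"];v,u=np.nonzero(m);P=np.array([byrange(f,(a,b)) for a,b in zip(u,v)]);P=P[(P[:,2]>1)&(P[:,2]<25)]
    print(r["p"],r["extent"],cv2.minAreaRect(P[:,:2].astype(np.float32)),cv2.boxPoints(cv2.minAreaRect(P[:,:2].astype(np.float32))),P[:,2].min(),P[:,2].max())
    c=cv2.fitLine(P[:,:2].astype(np.float32),cv2.DIST_L2,0,.1,.1).ravel();print(c,np.percentile(P[:,1],[1,99]))
    print("shot",np.percentile(P[:,1],[.2]))
E
```

```text
9.8833 pos [ 595.4293 -192.6661  148.4014] F [ 0.5177  0.6496 -0.0181] gap -0.31871215232546835
[[-0.999   0.044   0.0008]
 [ 0.044   0.999   0.0008]
 [-0.0008  0.0008 -1.    ]]
corner_far_right 0.71 [364.5, 229.2] [ 598.6 -157.    32. ] [ 598.9 -156.9   31.2]
tip_far_right 0.9 [339.8, 202.5] [ 586.9 -171.     0. ] [ 580.  -172.9   30.6]
wedge_far_right 0.74 [286.2, 200.1] [ 583.3 -210.3    0. ] [ 581.4 -209.6    8.9]
0.66 [226.3, 184.5, 329.8, 224.8] ((584.3613891601562, -213.56527709960938), (71.74871826171875, 26.659297943115234), 88.13646697998047) [[ 569.9 -249. ]
 [ 596.5 -249.9]
 [ 598.9 -178.1]
 [ 572.2 -177.3]] 1.0555464633993832 15.861704442592172
[   0.     1.   583.3 -214.4] [-248.5 -178.2]
shot [-249.2]
```

View pics/w2.png

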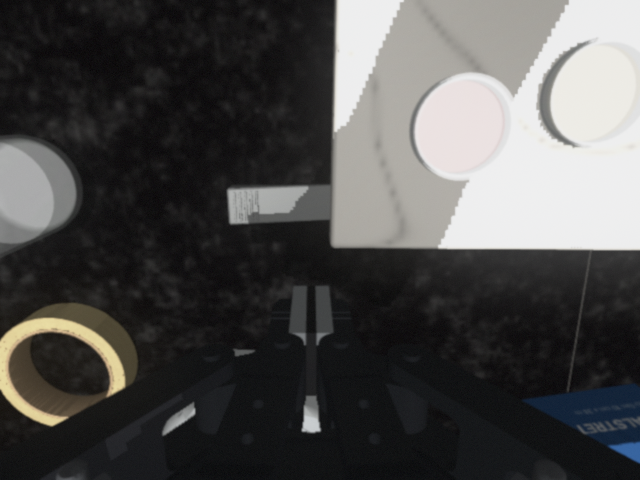

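```bash
python3 - <<'E'
from h import *
np.set_printoptions(precision=1,suppress=True)
for n in ("top","scene","wrist"):
    f=manip.grab_frame(n)
    for l in ("media_bottle","tape"):
        for r in manip.cut_out(f,l)[:1]:
            v,u=np.nonzero(r["pixels"]);P=np.array([byrange(f,(a,b)) for a,b in zip(u,v)])
            P=P[(P[:,2]>5)&(P[:,2]<145)]
            print(n,l,r["p"],r["extent"],np.percentile(P,[2,50,98],axis=0).round(1).tolist())
E
python3 m.py 582.5,-283,60,-2
```

```text
top media_bottle 0.58 [381.1, 235.1, 414.8, 272.7] [[528.1, -413.6, 16.2], [551.5, -376.7, 97.3], [588.3, -349.5, 135.8]]
top tape 0.76 [376.3, 179.6, 419.6, 219.7] [[657.8, -430.8, 7.6], [704.4, -384.5, 23.5], [751.5, -337.8, 30.2]]
scene media_bottle 0.89 [350.8, 246.7, 383.3, 305.5] [[528.5, -425.6, 9.6], [547.4, -407.8, 79.1], [583.4, -371.0, 134.1]]
scene tape 0.58 [387.8, 256.0, 424.1, 286.1] [[658.3, -439.1, 5.4], [700.3, -394.3, 21.2], [752.1, -347.3, 28.6]]
wrist media_bottle 0.82 [0.0, 133.9, 84.5, 257.8] [[531.1, -374.6, 8.5], [561.0, -355.7, 48.4], [592.3, -352.2, 82.3]]
wrist tape 0.67 [1.5, 302.0, 140.1, 423.7] [[658.5, -432.7, 5.8], [695.8, -395.9, 22.2], [746.3, -339.9, 24.8]]
10.6333 pos [ 596.1664 -192.9236  148.1189] F [-0.4222  0.2783 -0.3593] gap -0.2991114990262022
[[-0.9991  0.0433 -0.    ]
 [ 0.0433  0.9991  0.    ]
 [ 0.      0.     -1.    ]]
582.5,-283,60,-2 -> [ 0.0488 -0.4529  0.4406  0.      0.     -0.0013]
```

Wrist view: the grey ribbed wedge, the one meant, runs from its blunt end at (228,205) to the slab edge at (332,202). The bottle's edge is at y ≈ -350, which leaves room to come down at y ≈ -274.

Emit:
{"name": "arm_command", "arguments": {
  "motion": [
    [0.052,-0.2,0.1,0,0,0],
    [0.052,-0.408,0.2,0,0,0],
    [0.052,-0.408,0.2,0,0,0],
    [0.052,-0.408,0.3,0,0,0],
    [0.052,-0.408,0.45,0,0,0],
    [0.052,-0.408,0.6,0,0,0],
    [0.052,-0.408,0.67,0,0,0],
    [0.052,-0.408,0.7,0,0,0],
    [0.052,-0.408,0.706,0,0,0],
    [0.052,-0.408,0.706,0,0,0],
    [0.052,-0.408,0.706,0,0,0]
  ]
}}

```text
clock: 11.55
eef_pos: [583.5, -274.6, 8.6]
ee_rot: [0.022, 1.0, -0.001, 0.001]
force: [-0.6, 0.9, 0.4]
finger_gap: 0.2
grasp_force: 0.0
```

```bash
python3 m.py 582.8,-262,6.5,-2.5 585.2,-209,6.5,-2.5
```

```text
11.55 pos [ 583.4806 -274.6499    8.6196] F [-0.617   0.8834  0.4203] gap 0.1942994762467026
[[-0.9991  0.0433 -0.0025]
 [ 0.0433  0.9991 -0.0011]
 [ 0.0025 -0.0012 -1.    ]]
582.8,-262,6.5,-2.5 -> [ 0.0062  0.0631  0.0105 -0.0002  0.0004  0.    ]
585.2,-209,6.5,-2.5 -> [ 0.0057  0.3283  0.0102 -0.0002  0.0004  0.    ]
```

Emit:
{"name": "arm_command", "arguments": {
  "motion": [
    [0.005,0.02,0,0,0,0],
    [0.005,0.04,0,0,0,0],
    [0.005,0.055,0,0,0,0],
    [0.005,0.07,0,0,0,0],
    [0.005,0.085,0,0,0,0],
    [0.005,0.1,0,0,0,0],
    [0.005,0.115,0,0,0,0],
    [0.005,0.13,0,0,0,0],
    [0.005,0.145,0,0,0,0],
    [0.005,0.16,0,0,0,0],
    [0.005,0.175,0,0,0,0],
    [0.005,0.19,0,0,0,0],
    [0.005,0.205,0,0,0,0],
    [0.005,0.22,0,0,0,0],
    [0.005,0.23,0,0,0,0],
    [0.005,0.24,0,0,0,0],
    [0.005,0.24,0,0,0,0]
  ]
}}

```text
clock: 12.97
eef_pos: [583.7, -226.0, 7.2]
ee_rot: [0.022, 1.0, -0.0, 0.0]
force: [0.1, -3.1, 3.6]
finger_gap: 0.4
grasp_force: 1.6
```

```bash
cat > w.py <<'E'
from h import *
np.set_printoptions(precision=1,suppress=True)
f=manip.grab_frame("top")
g=cv2.cvtColor(f["color"],cv2.COLOR_BGR2GRAY);cv2.imwrite("pics/topw.png",cv2.resize(f["color"][210:290,260:380],None,fx=6,fy=6,interpolation=cv2.INTER_CUBIC))
f=manip.grab_frame("wrist");cv2.imwrite("pics/w3.png",f["color"])
for r in manip.cut_out(f,"wedge_far_right")[:2]:
    v,u=np.nonzero(r["pixels"]);P=np.array([byrange(f,(a,b)) for a,b in zip(u,v)]);P=P[(P[:,2]>1)&(P[:,2]<25)]
    if len(P)>9: print(r["p"],r["extent"],cv2.boxPoints(cv2.minAreaRect(P[:,:2].astype(np.float32))),P[:,2].min(),P[:,2].max())
E
python3 w.py;python3 m.py
```

```text
0.81 [340.6, 272.7, 444.5, 345.4] [[ 569.2 -214.5]
 [ 599.  -214.5]
 [ 599.  -173. ]
 [ 569.2 -172.9]] 1.0004393596735608 23.103058842623767
13.1167 pos [ 583.5018 -225.8804    6.9603] F [ 0.1151 -2.2105  3.818 ] gap -0.33733506133547353
[[-0.9991  0.0432 -0.0003]
 [ 0.0432  0.9991 -0.    ]
 [ 0.0003 -0.     -1.    ]]
```

View pics/w3.png

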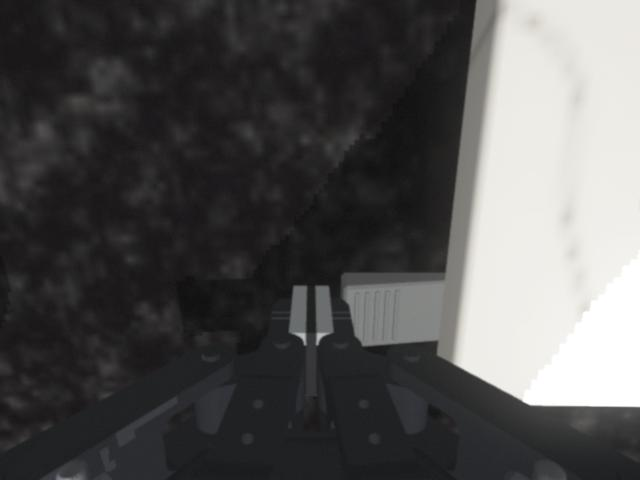

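The wedge has slid in straight: its blunt end is at (342,308) and the slab edge at column 445, so about 40 mm still stand out. The reading of 3.8 N up suggests the finger's slanted back is bearing on the wedge's top edge. I'll back off, raise a little and push on in small steps.

Emit:
{"name": "arm_command", "arguments": {
  "motion": [
    [0,-0.02,0,0,0,0],
    [0,-0.03,-0.015,0,0,0],
    [0,-0.03,-0.02,0,0,0],
    [0,-0.03,-0.02,0,0,0]
  ]
}}

```text
clock: 13.45
eef_pos: [582.8, -231.8, 10.9]
ee_rot: [0.022, 1.0, 0.0, -0.0]
force: [-0.8, 0.8, -0.5]
finger_gap: 0.1
grasp_force: 0.0
```

Emit:
{"name": "arm_command", "arguments": {
  "motion": [
    [0,0.01,0,0,0,0],
    [0,0.02,0,0,0,0],
    [0,0.03,0,0,0,0],
    [0,0.04,0,0,0,0],
    [0,0.05,0,0,0,0]
  ]
}}

```text
clock: 13.87
eef_pos: [583.5, -221.5, 10.8]
ee_rot: [0.022, 1.0, 0.0, -0.0]
force: [0.3, 0.2, 0.2]
finger_gap: -0.0
grasp_force: 0.0
```

Emit:
{"name": "arm_command", "arguments": {
  "motion": [
    [0,0.008,0,0,0,0],
    [0,0.016,0,0,0,0],
    [0,0.024,0,0,0,0],
    [0,0.032,0,0,0,0],
    [0,0.04,0,0,0,0],
    [0,0.04,0,0,0,0]
  ]
}}

```text
clock: 14.37
eef_pos: [583.9, -213.5, 10.9]
ee_rot: [0.021, 1.0, 0.0, 0.0]
force: [0.2, 1.4, -0.4]
finger_gap: -0.1
grasp_force: 0.0
```

```bash
python3 w.py
```

```text
0.55 [329.2, 271.3, 411.4, 337.6] [[ 571.  -206. ]
 [ 597.7 -207.5]
 [ 599.4 -176.1]
 [ 572.7 -174.6]] 1.0067824133365089 24.42199723582078
```

Emit:
{"name": "arm_command", "arguments": {
  "motion": [
    [0,0.008,0,0,0,0],
    [0,0.016,0,0,0,0],
    [0,0.024,0,0,0,0],
    [0,0.03,0,0,0,0],
    [0,0.036,0,0,0,0],
    [0,0.036,0,0,0,0]
  ]
}}

```text
clock: 15.02
eef_pos: [584.2, -206.4, 10.9]
ee_rot: [0.021, 1.0, 0.0, -0.0]
force: [0.5, 0.1, 0.7]
finger_gap: 0.4
grasp_force: 0.0
```

Emit:
{"name": "arm_command", "arguments": {
  "motion": [
    [0,0.004,0,0,0,0],
    [0,0.008,0,0,0,0],
    [0,0.008,0,0,0,0]
  ]
}}

```text
clock: 15.27
eef_pos: [584.2, -205.0, 10.9]
ee_rot: [0.022, 1.0, 0.0, -0.0]
force: [-0.1, -0.5, 0.6]
finger_gap: -0.2
grasp_force: 0.0
```

Emit:
{"name": "arm_command", "arguments": {
  "motion": [
    [0,0.003,0,0,0,0],
    [0,0.006,0,0,0,0],
    [0,0.006,0,0,0,0]
  ]
}}

```text
clock: 15.52
eef_pos: [584.3, -204.2, 10.9]
ee_rot: [0.022, 1.0, -0.0, 0.0]
force: [-0.2, 0.1, -0.9]
finger_gap: -0.4
grasp_force: 0.2
```

```bash
python3 w.py
```

```text
0.74 [327.9, 269.9, 384.2, 340.2] [[ 571.7 -174.9]
 [ 572.  -197.2]
 [ 599.3 -196.9]
 [ 599.  -174.6]] 1.0254421376513407 21.912545589819615
0.72 [379.6, 0.0, 639.4, 397.8] [[ 479.9 -172.9]
 [ 602.3 -179.4]
 [ 602.3 -178.4]
 [ 479.9 -171.9]] 13.270857352116634 24.998778118155574
```

Emit:
{"name": "arm_command", "arguments": {
  "motion": [
    [0,0.003,0,0,0,0],
    [0,0.005,0,0,0,0],
    [0,0.005,0,0,0,0]
  ]
}}

```text
clock: 15.92
eef_pos: [584.3, -203.7, 10.9]
ee_rot: [0.022, 1.0, -0.0, 0.0]
force: [-0.1, -2.2, -0.5]
finger_gap: 0.1
grasp_force: 1.2
```

Emit:
{"name": "arm_command", "arguments": {
  "motion": [
    [0,0.003,0,0,0,0],
    [0,0.003,0,0,0,0]
  ]
}}

```text
clock: 16.08
eef_pos: [584.2, -203.3, 10.9]
ee_rot: [0.022, 1.0, -0.001, 0.0]
force: [0.6, -3.7, -1.4]
finger_gap: -0.7
grasp_force: 1.9
```

It meets resistance: -2.2 N, then -3.7 N. That is snug, so I'll back away and re-press the FR corner.

Emit:
{"name": "arm_command", "arguments": {
  "motion": [
    [0,-0.03,0,0,0,0],
    [0,-0.08,0,0,0,0],
    [0,-0.08,-0.1,0,0,0],
    [0,-0.08,-0.3,0,0,0],
    [0,-0.08,-0.35,0,0,0],
    [0,-0.08,-0.35,0,0,0],
    [-0.05,0.1,-0.35,0,0,0],
    [-0.05,0.25,-0.35,0,0,0],
    [-0.05,0.25,-0.35,0,0,0],
    [-0.05,0.25,-0.35,0,0,0]
  ]
}}

```text
clock: 16.92
eef_pos: [596.5, -149.8, 79.9]
ee_rot: [0.019, 1.0, 0.001, -0.001]
force: [0.2, -0.7, -0.1]
finger_gap: 0.1
grasp_force: 0.0
```

```bash
python3 m.py 598,-153,32,-2.5; python3 w.py
```

```text
16.9167 pos [ 596.466  -149.835    79.9283] F [ 0.211  -0.7362 -0.1469] gap 0.09867861902553621
[[-0.9992  0.0389  0.0014]
 [ 0.0389  0.9992  0.0021]
 [-0.0013  0.0021 -1.    ]]
598,-153,32,-2.5 -> [-0.0086 -0.016   0.2396  0.0003 -0.0002  0.0008]
```

Emit:
{"name": "arm_command", "arguments": {
  "motion": [
    [-0.008,-0.016,0.1,0,0,0],
    [-0.008,-0.016,0.2,0,0,0],
    [-0.008,-0.016,0.228,0,0,0],
    [-0.008,-0.016,0.233,0,0,0],
    [-0.008,-0.016,0.237,0,0,0],
    [-0.008,-0.016,0.24,0,0,0],
    [-0.008,-0.016,0.242,0,0,0],
    [-0.008,-0.016,0.242,0,0,0]
  ]
}}

```text
clock: 17.73
eef_pos: [598.4, -156.2, 33.2]
ee_rot: [0.022, 1.0, -0.0, 0.001]
force: [-0.5, 0.3, 0.8]
finger_gap: -0.2
grasp_force: 0.0
```

Emit:
{"name": "arm_command", "arguments": {
  "motion": [
    [0,0,0.002,0,0,0],
    [0,0,0.003,0,0,0],
    [0,0,0.003,0,0,0]
  ]
}}

```text
clock: 17.98
eef_pos: [598.1, -156.1, 32.2]
ee_rot: [0.022, 1.0, 0.0, 0.0]
force: [0.0, -1.0, 0.7]
finger_gap: 0.4
grasp_force: 0.6
```

Emit:
{"name": "arm_command", "arguments": {
  "motion": [
    [0,0,0.002,0,0,0],
    [0,0,0.003,0,0,0],
    [0,0,0.003,0,0,0]
  ]
}}

```text
clock: 18.23
eef_pos: [598.1, -156.1, 32.1]
ee_rot: [0.022, 1.0, 0.0, 0.0]
force: [-2.1, 2.0, 7.3]
finger_gap: -0.1
grasp_force: 3.6
```

Emit:
{"name": "arm_command", "arguments": {
  "motion": [
    [0,0,0.001,0,0,0],
    [0,0,0.002,0,0,0],
    [0,0,0.002,0,0,0],
    [0,0,0.002,0,0,0]
  ]
}}

```text
clock: 18.57
eef_pos: [598.1, -156.2, 32.0]
ee_rot: [0.022, 1.0, 0.0, 0.0]
force: [-3.2, 0.6, 9.6]
finger_gap: -0.1
grasp_force: 5.2
```

It stands firm at 32.0 mm under about 10 N. Lifting clear and taking a last look.

Emit:
{"name": "arm_command", "arguments": {
  "motion": [
    [0,0,-0.01,0,0,0],
    [0,0,-0.1,0,0,0],
    [0,0,-0.3,0,0,0],
    [0,0,-0.6,0,0,0],
    [0,0,-0.8,0,0,0],
    [0.5,0,-0.9,0,0,0],
    [0.7,0,-0.9,0,0,0],
    [0.7,0,-0.9,0,0,0],
    [0.7,0,-0.9,0,0,0],
    [0.7,0,-0.9,0,0,0]
  ]
}}

```text
clock: 19.4
eef_pos: [453.7, -150.5, 211.6]
ee_rot: [0.023, 1.0, 0.001, -0.001]
force: [-0.3, -0.2, -1.0]
finger_gap: -0.5
grasp_force: 0.0
```

```bash
python3 b.py; python3 -c "
from h import *
f=manip.grab_frame('wrist');cv2.imwrite('pics/w5.png',f['color'])
np.set_printoptions(precision=1,suppress=True)
for r in manip.cut_out(f,'wedge_far_right')[:2]:
    v,u=np.nonzero(r['pixels']);P=np.array([byrange(f,(a,b)) for a,b in zip(u,v)]);P=P[(P[:,2]>1)&(P[:,2]<25)];print(r['p'],r['extent'],np.percentile(P,[1,99],axis=0) if len(P)>9 else 0)
"
```

```text
bright ((595.1600341796875, -201.03326416015625), (1587.296630859375, 1049.935791015625), 89.97095489501953) [[  69.8 -994.4]
 [1119.7 -994.9]
 [1120.5  592.3]
 [  70.6  592.9]]
net ((519.3900756835938, 10.80417251586914), (98.70054626464844, 200.55369567871094), 86.78665161132812)
FL 302 [597.8  91.3] [577.5  59.8] [613.4 122.9] ((597.5985717773438, 90.39448547363281), (66.8590087890625, 29.67782211303711), 80.58284759521484)
NL 311 [452.1 101.1] [439.5  69.2] [465.2 133.2] ((452.3820495605469, 101.20772552490234), (25.6307373046875, 63.76153564453125), 0.5197035670280457)
FR 126 [ 585.9 -186.9] [ 565.6 -200.6] [ 604.7 -176.7] ((585.1044311523438, -188.8597869873047), (38.852638244628906, 23.82166862487793), 0.6283283233642578)
NR 315 [ 433.5 -201.7] [ 421.4 -235. ] [ 446.9 -169.8] ((434.452392578125, -202.43898010253906), (25.520841598510742, 65.13599395751953), 0.5997838377952576)
0.19 [567.9, 165.1, 640.0, 195.4] [[439.4  74.    4.3]
 [465.7 126.4  14.7]]
```

View pics/w5.png

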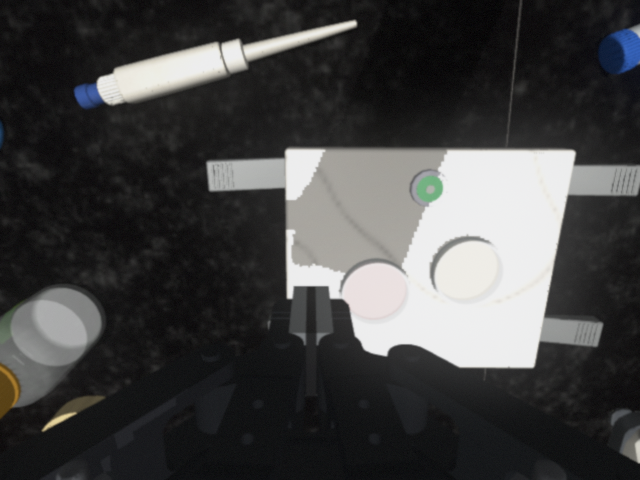

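The final wrist view shows the slab at (430,260) with both dishes and the level on it. The other wedges, at (245,175), (605,180) and (570,332), are where they were, and the top camera measures agree with those from the start. The far-right wedge stands about 20 mm out.

```bash
python3 -c "
from cell import manip
print(manip.sign_off())"
```

```text
the job is handed in; nothing more can be done
None
```

The far-right corner was the one that gave: it sank about 3.5 mm under about 4 N. I pushed its wedge in until it was snug (about 20 mm standing out, 3.7 N), re-pressed the corner and found it firm at about 10 N, then handed in with the arm clear. Two notes: the first press, on near-left, went to 38.7 N, over the stated 20 N, though the corner held, and I did not press far-left because far-right had already given.

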